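# Notch up the speed lever to the third click and enter it

### The job

On the grey speed controller in front of the track panel, push the lever from its stop, from behind on its black face, and leave it resting in the third notch (the third click) without ever running on towards the fourth. Then press the single red key that stands on the bare table (not those on the track panel) fully down to enter the setting and let it come up again. Only push and press: do not pinch the lever knob, do not press the white key, and leave everything else on the table where it is.

Things in the scene. Friction and masses are not known exactly. Their poses are not given: they have to be found in the camera images.
- controller: grey speed controller, a fixed box 90 (its x) x 200 (its y) x 50 mm high with a pale green top; origin at the centre of its underside, on the table; z up. Its +y axis is the direction in which the lever is pushed. A black slot runs along the middle of its top; beside the slot a stepped wedge of black bars is thin at the stop end (-y) and grows wide, with a red last bar, at the fast end (+y)
- lever (a joint): travel of the lever along the controller's +y, m: 0 at the stop, where it starts; notches (clicks) at 0.020, 0.040, 0.060 (the third), 0.080 and 0.100, which is the far end. Between notches it must be pushed with a rise to about 4 to 7 N a quarter of the way; half way the resistance vanishes and it snaps forward by itself into the next notch, up to 10 mm ahead of the finger, and stays there. Left near a notch it settles within about 1 mm of it
- lever_push (a point): centre of the black rear face of the lever knob, 78 mm above the table, moving with the lever: the place to push, towards the controller's +y. At the stop it lies at x 0, y -62 mm of the controller. The knob is 32 mm wide (controller x), 24 mm long (controller y) and 40 mm tall, from 58 to 98 mm above the table, on a thin steel stem; its rear half (12 mm) is black, its front half (12 mm) orange
- red_key (a joint): how far the red key is pressed, m: 0 up, 0.006 fully down; a spring brings it up again; fully down takes about 5 N
- red_key_top (a point): centre of the top of the red round key, 32 mm across, pressed straight down; its top is 22 mm above the table and it stands in a grey round housing 48 mm across, 12 mm high, fixed to the table. The red and the white key may stand in each other's place
- white_key (a joint): how far the white key is pressed, m; must stay up
- white_key_top (a point): centre of the top of the white round key, 32 mm across, of the same build as the red one
- tape: roll of cream masking tape lying flat, 96 mm across, 22 mm high; origin at the centre of its underside; leave alone
- wagon: green model freight wagon, 33 x 116 x 50 mm, long along its y; origin at the centre of its underside; leave alone
- pen: black pen lying on the table, about 136 mm long along its x, 11 mm thick; origin near its middle, on the underside; leave alone
- badge: white name badge with a steel clip, 54 x 86 x 5 mm, clip at its +y end; origin at the centre of its underside; leave alone
- mug: blue mug standing upright, 80 mm across, 90 mm high; origin at the centre of its underside; leave alone
- driver: screwdriver 180 mm long lying along its x; leave alone
- spares: grey divided tray, 100 x 120 x 40 mm; origin at the centre of its underside; leave alone
There are look-alikes about, which are no part of the job. There is more than one size of the controller; the job needs the larger. Leave any turquoise look-alike of the part that bears white_key alone.

How it is judged (in metres and radians):
On the way, in this order (a step that is already met when the one before it is completed fails the run):
1. the lever rests in the third notch (value of joint lever between 0.056 and 0.064 m), for 0.3 s.
2. the red key is pressed down (value of joint red_key above 0.0045 m), for 0.05 s.
At the end, for the whole second after the job is handed in: the lever is at rest in its third notch (travel 60 mm, within 3 mm) and both keys are up (within 1.5 mm) (value of joint lever between 0.057 and 0.063 m and velocity of joint lever between -0.005 and 0.005 m/s and value of joint each of red_key, white_key below 0.0015 m); the robot touches nothing.
It fails at once if the lever is pushed past the third notch, over the crest towards the fourth (travel above 70 mm) (value of joint lever above 0.07 m).
It fails at once if the lever knob is pinched: its rear and front halves both pressed by the fingers at once, more than 2 N each (contact force between each of lever_c1, lever_c2 and the fingers above 2 N).
It fails at once if the white key is pressed by more than 3 mm (value of joint white_key above 0.003 m).
It fails at once if something else on the table is lifted, carried or pushed by more than 15 mm (distance of any of tape, wagon, pen, badge, mug, driver, spares from where it was at the start of the episode above 0.015 m).
It also fails if it takes over 64 s, if anything falls off the work surface, if the arm or the gripper's body presses on something with over 40 N, if the wrist force passes 120 N, or if a joint passes its speed limit or range.

### The arm

A 7-joint arm with a two-finger parallel gripper is mounted at the origin on the work surface. World frame = base frame: x ahead of the robot, y to its left, z up, the work surface at z = 0. Lengths are in mm, angles in degrees, forces in N, time in s.
With the tool pointing down it reaches from about 425 to 825 mm from the base axis. Payload 3.6 kg.
Tool frame: the origin (TCP) lies midway between the tips of the shut fingers; the grasp point (between the pads) lies 19 mm behind it; y points along the fingers, z is the direction in which the jaws open and shut, and the axes are right-handed (so a half turn about y gives the same grasp; the last joint's range is limited). The gripper opens to 85 mm and grips with 20 to 120 N. Pads are 22 mm wide; open, the fingers measure 114 mm over their backs; the gripper's body (76 mm by 85 mm) begins 54 mm behind the grasp point. The pads swing forward as they close: fully open they stand 13 mm farther back than shut.
Start: joints at [68.383, 35.231, -0.722, 81.555, 0.464, 63.22, -2.315], TCP at [223.382, -610.38, 231.297] pointing down, gripper open.
Joint ranges: [-178.69, 178.69], [-17.37, 117.87], [-77.05, 75.6], [15.02, 138.74], [-78.02, 258.01], [0.78, 113.62], [-162.83, 162.83]. Speed limits (degrees/s): [159.86, 159.86, 180, 180, 180, 180, 180].

### API

Orientations are given as a 3x3 rotation matrix whose columns are the frame's x, y, z axes.
In Python, from cell import env gives the robot as it stands.
- The arm moves only by the tool arm_command, never from a script. Its argument "targets" is a list of rows, each a list of 3 entries, a list of its own where there are three numbers: the shift along the tool's x, y, z in cm, then the turn, a rotation vector about the tool's x, y, z in degrees, then the opening, from 0 (shut) to 1 (fully open). In form: [[[dx, dy, dz], [wx, wy, wz], gripper], ...]. A call has 1 to 8 rows; each row is the pose to reach, as a shift and turn from the pose commanded when the call began, along the tool's axes at that moment; what a row does not reach only later rows make up. A row lasts 1/8 s, in which the tool goes at most 62.5 mm and 10.7 degrees, less where a joint would pass 70% of its speed; a pose out of reach is approached as far as the arm can. A call with a gripper value outside its range is refused whole. The fingers move at their own pace and stop on an object; the grip force is fixed at half the most. Time passes only in rows, so rows that repeat a pose let the fingers close. It gives the time, the measured TCP pose, the force and the opening at its end, in the units of the state.
- env.read_state(): the state, without advancing time (a new reading comes with each control period).
- env.read_camera(name): name is "scene" or "side" or "wrist"; returns the picture (400x640x3 uint8, red, green, blue); there is no depth.
- env.camera_params(name): a dict with "vertical_fov" (degrees; the focal length in pixels is half the picture's height over the tangent of half this angle, whatever the lens; pixels are square), "cx", "cy" (the principal point, pixels), "dist" ([k1, k2, p1, p2, k3] as OpenCV has them; the pictures are not rectified), "rvec" (rotation vector, rad) and "tvec" (3), from world to camera coordinates, as OpenCV has them; the wrist camera has in their place "T_tool_cam" (4x4, takes a point from camera to tool coordinates, whose origin is the TCP and whose axes are the tool frame's). Camera axes: x right, y down, z forward; pixel columns grow to the right and rows downward; lengths in mm; the calibration is good to about 2 mm. A picture is of the moment at which its call begins: read the wrist's pose just before it. camera_params takes no time and is no camera call.
- env.close_job(): hands the job in, once; it reports no verdict.
The state is a dict: "t": time; "qpos": joint angles; "qd": joint speeds; "tau": joint torques, N m; "ee_pos": TCP position; "tcp_rot": TCP orientation; "wrist_force": force on the tool from outside, world axes, zero at the start; "torque": the same for the moment, N m; "width": finger opening in mm.
Only numpy, scipy, OpenCV 4.12 (cv2) and the standard library are available. Lean on these libraries where they do the work, as an engineer would, in place of code of your own. Each camera call takes 0.05 s, during which the arm holds its last target. There are 200 camera calls.

## Working session

There is one attempt and no reset: what is moved stays moved. The work goes in short steps, Python scripts to look and compute and a tool call to move; the robot and the scene stay as the last step left them, time stands still between calls to the robot, and variables do not carry over. Pictures are saved under pics/ and viewed, about 8 in all and at most 12, crops included, and the job is handed in when it is done.

Besides the shell and the picture viewer there is one more tool, called after ">>>" by a JSON object that holds its "fn" and its "kwargs". arm_command: Moves the arm, as the interface text tells. Its arguments: {"type":"object","properties":{"targets":{"type":"array"}},"required":["targets"]}

```bash
mkdir -p pics; cat > h.py <<'E'
import numpy as np, cv2
from cell import env
def K(p): 
    f=200/np.tan(np.radians(p["vertical_fov"])/2); return np.array([[f,0,p["cx"]],[0,f,p["cy"]],[0,0,1.]])
def pose(name,st=None):
    p=env.camera_params(name)
    if "rvec" in p: R=cv2.Rodrigues(np.array(p["rvec"],float))[0]; t=np.array(p["tvec"],float)
    else:
        st=st or env.read_state(); T=np.array(p["T_tool_cam"]); Rt=np.array(st["tcp_rot"])
        Rc=Rt@T[:3,:3]; c=Rt@T[:3,3]+np.array(st["ee_pos"]); R=Rc.T; t=-R@c
    return p,R,t
def ray2z(name,uv,z,st=None):
    p,R,t=pose(name,st); n=cv2.undistortPoints(np.array([[uv]],float),K(p),np.array(p["dist"],float))[0,0]
    d=R.T@np.array([n[0],n[1],1]); c=-R.T@t; return c+d*(z-c[2])/d[2]
def proj(name,X,st=None):
    p,R,t=pose(name,st); return cv2.projectPoints(np.array(X,float).reshape(-1,3),cv2.Rodrigues(R)[0],t,K(p),np.array(p["dist"],float))[0][:,0]
E
python3 - <<'E'
from h import *
st=env.read_state(); print(st)
for n in("scene","side","wrist"):
    cv2.imwrite(f"pics/{n}0.png",env.read_camera(n)[:,:,::-1]); p,R,t=pose(n,st); print(n,-R.T@t, R[2])
E
```

```text
{'t': 0.0, 'qpos': array([68.38220905, 35.28955498, -0.72344914, 81.64105663,  0.4651714 ,
       63.21832396, -2.31511384]), 'qd': array([-0.02878927,  0.13819729,  0.0246597 , -0.0412947 ,  0.05731955,
       -0.15385589, -0.01036008]), 'tau': array([-8.69944142e-04, -4.69216990e+01,  2.58920481e-01, -1.71034598e+01,
        9.93640831e-03,  9.70217690e-03,  1.23737513e-05]), 'ee_pos': array([ 223.12199856, -609.69864738,  230.13618465]), 'tcp_rot': array([[-9.39071041e-01, -9.20244056e-04,  3.43721882e-01],
       [-3.43723111e-01,  2.37700564e-03, -9.39068034e-01],
       [ 4.71429241e-05, -9.99996751e-01, -2.54848631e-03]]), 'wrist_force': array([-0.59714144,  0.53930212,  0.63451713]), 'torque': array([ 0.04805744,  0.02761806, -0.00436863]), 'width': 85.16736146967592}
scene [1238.39988381  436.25002239 1072.94681328] [-0.5790799  -0.34732556 -0.73758486]
side [ 292.32967834 -965.57552913 1185.0345595 ] [ 0.12550274  0.64089552 -0.75729914]
wrist [ 295.21453048 -584.23484393  372.47719591] [-0.28485161 -0.10188219 -0.95314195]
```

View pics/scene0.png

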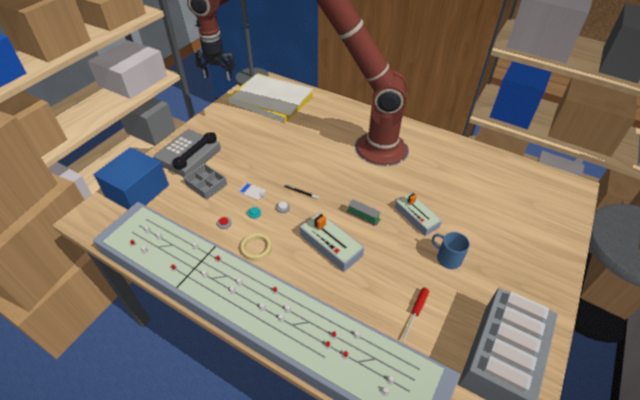

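View pics/side0.png

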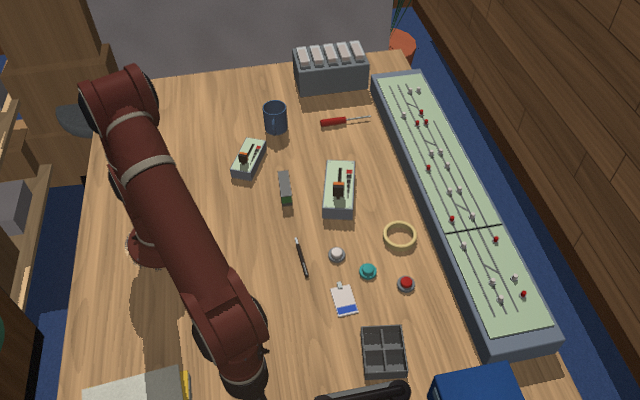

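Two controllers are visible. The one at scene (331,241) / side (339,190) is larger and in front of the panel; the one at scene (417,213) / side (249,160) is the small look-alike. The keys are red at scene (224,222) / side (406,284), turquoise at side (368,271) and white at side (336,255). The only red key on the bare table is the one at side (406,284). I'll confirm with an enlarged crop.

```bash
python3 - <<'E'
import cv2,numpy as np
a=cv2.imread("pics/scene0.png");b=cv2.imread("pics/side0.png")
r=lambda im,x,y,w,h,s:cv2.resize(im[y:y+h,x:x+w],None,fx=s,fy=s,interpolation=cv2.INTER_CUBIC)
top=np.hstack([r(a,290,205,80,70,5),r(b,310,150,80,70,5)])
bot=np.hstack([r(a,205,195,100,50,4),r(b,320,240,100,60,4)[:200]])
cv2.imwrite("pics/c1.png",np.vstack([top,bot]))
E
```

```text
(no output)
```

View pics/c1.png

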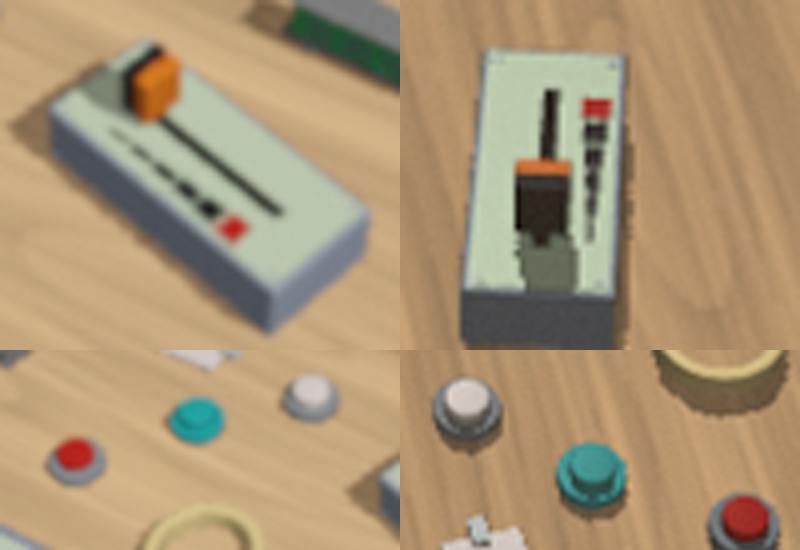

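The crop confirms it. The large controller has its wedge and red bar at the far +y end and its lever at the stop. The red key's top is at side (406.5,282) / scene (223.8,221).

```bash
python3 - <<'E'
from h import *
sc=[(300.4,226.6),(319.6,213.4),(363.6,247.6),(344.4,263.4)]
si=[(322.8,208),(327.4,160.4),(354.8,161),(352.8,209.2)]
for n,c in(("scene",sc),("side",si)):
    P=np.array([ray2z(n,u,50)[:2] for u in c]); print(n,P.round(1).tolist(),P.mean(0).round(1),[np.linalg.norm(P[i]-P[i-1]).round(0) for i in range(4)])
    for i in range(4): d=P[i]-P[i-1]; print(np.degrees(np.arctan2(d[1],d[0])).round(1),end=' ')
    print()
print("red",ray2z("scene",(223.75,221),22),ray2z("side",(406.5,282),22))
print("white",ray2z("side",(336.5,252),22),ray2z("scene",(282.8,204.8),22))
E
```

```text
scene [[548.0, -35.8], [468.5, -11.7], [518.8, 174.4], [599.9, 151.4]] [533.8  69.6] [np.float64(194.0), np.float64(83.0), np.float64(193.0), np.float64(84.0)]
-105.5 163.1 74.9 -15.8 
side [[464.4, -20.6], [515.7, 166.9], [598.6, 147.0], [547.6, -42.3]] [531.6  62.7] [np.float64(86.0), np.float64(194.0), np.float64(85.0), np.float64(196.0)]
165.4 74.7 -13.5 -105.1 
red [ 640.10771393 -280.39845945   22.        ] [ 634.66115336 -290.97773761   22.        ]
white [ 475.03485106 -159.78752399   22.        ] [ 478.65710824 -152.37798652   22.        ]
```

>>> {"fn": "arm_command", "kwargs": {"targets": [[[-2,-0.5,-2],[0,-3,0],0],[[-6,-1.5,-6],[0,-8,0],0],[[-10,-3,-10],[0,-13,0],0],[[-14,-3,-14],[0,-18,0],0],[[-18,-3,-18],[0,-23,0],0],[[-22,-3,-21.5],[0,-28,0],0],[[-25,-3,-24],[0,-31,0],0],[[-26,-3,-25],[0,-32,0],0]]}}

```text
t: 1.15
ee_pos: [382.8, -283.8, 261.3]
tcp_rot: [[-0.61, 0.0, 0.792], [-0.792, 0.001, -0.61], [-0.001, -1.0, -0.0]]
wrist_force: [0.6, 0.3, -0.1]
width: 0.1
```

```bash
cat >> h.py <<'E'
def go(X,ang):  # shift cm & turn to reach TCP X with tool x at world angle ang deg, tool down
    st=env.read_state(); R=np.array(st["tcp_rot"]); a=np.radians(ang)
    x=np.array([np.cos(a),np.sin(a),0]); y=np.array([0,0,-1.]); G=np.c_[x,y,np.cross(x,y)]
    d=R.T@(np.array(X)-st["ee_pos"])/10; w=np.degrees(cv2.Rodrigues(R.T@G)[0].ravel())
    print("t",round(st["t"],2),"pos",np.round(st["ee_pos"],1),"F",np.round(st["wrist_force"],1),"shift",d.round(2),"turn",w.round(1))
E
python3 -c "
from h import *
go((495,-60,260),-105)"
```

```text
t 1.15 pos [ 382.8 -283.8  261.3] F [ 0.6  0.3 -0.1] shift [-24.57   0.16  -4.76] turn [  0.  -22.6  -0.1]
```

>>> {"fn": "arm_command", "kwargs": {"targets": [[[-2,0,-0.4],[0,-2,0],0],[[-6,0,-1.2],[0,-6,0],0],[[-11,0,-2.2],[0,-11,0],0],[[-16,0,-3.2],[0,-16,0],0],[[-21,0,-4.2],[0,-20,0],0],[[-24,0,-4.7],[0,-22,0],0],[[-24.6,0,-4.8],[0,-22.6,0],0],[[-24.6,0,-4.8],[0,-22.6,0],0]]}}

```text
t: 2.15
ee_pos: [494.5, -64.1, 261.0]
tcp_rot: [[-0.266, -0.001, 0.964], [-0.964, -0.001, -0.266], [0.001, -1.0, -0.001]]
wrist_force: [-0.3, -0.0, 1.0]
width: -0.1
```

```bash
python3 - <<'E'
from h import *
st=env.read_state(); cv2.imwrite("pics/w1.png",env.read_camera("wrist")[:,:,::-1])
import pickle; pickle.dump(st,open("w1.pkl","wb"))
go((495,-60,260),-105)
E
```

```text
t 2.2 pos [494.2 -64.8 261. ] F [ 0.1 -1.  -0.1] shift [-0.48  0.1  -0.05] turn [ 0.  -0.5  0.1]
```

View pics/w1.png

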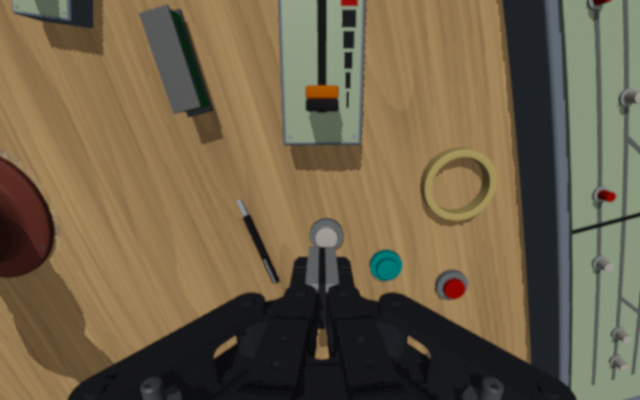

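The wrist view shows the controller's rear top corners at (285,143) and (361,144). The knob's rear edge is at about (322,110), the red key top at (454,288) and the white key at (326,234).

```bash
python3 - <<'E'
from h import *
import pickle; st=pickle.load(open("w1.pkl","rb"))
g=lambda u,z: ray2z("wrist",u,z,st)[:2].round(1)
print("corners",g((285,143),50),g((361,144),50),"edge ends",g((280.5,10),50),g((364.5,10),50))
print("knob rear L/R",g((306,110),98),g((338,110),98),"front",g((306,85),98),g((339,85),98))
print("red",g((454,288),22),"white",g((326,234),22))
p,R,t=pose("wrist",st);print("cam",-R.T@t,"TCPproj",proj("wrist",st["ee_pos"],st))
E
```

```text
corners [463.2 -17.4] [546.8 -41.5] edge ends [498.9 113.4] [581.9  90.6]
knob rear L/R [499.   10.9] [528.5   2.8] front [505.3  32.7] [535.1  24.5]
red [ 633.4 -282.3] white [ 476.2 -150.4]
cam [514.44115951   9.86487805 403.26397108] TCPproj [[322.49442896 260.8897753 ]]
```

```bash
python3 -c "
from h import *
go((503.7,-32.1,70),-105.2)"
```

```text
t 2.2 pos [494.2 -64.8 261. ] F [ 0.1 -1.  -0.1] shift [-3.43 19.1   0.06] turn [ 0.  -0.3  0.1]
```

>>> {"fn": "arm_command", "kwargs": {"targets": [[[-1,2,0.06],[0,-0.3,0],0],[[-2,5,0.06],[0,-0.3,0],0],[[-3,9,0.06],[0,-0.3,0],0],[[-3.4,13,0.06],[0,-0.3,0],0],[[-3.4,16,0.06],[0,-0.3,0],0],[[-3.4,18,0.06],[0,-0.3,0],0],[[-3.4,19,0.06],[0,-0.3,0],0],[[-3.4,19,0.06],[0,-0.3,0],0]]}}

```text
t: 3.2
ee_pos: [504.1, -31.2, 71.1]
tcp_rot: [[-0.261, -0.001, 0.965], [-0.965, -0.001, -0.261], [0.001, -1.0, -0.001]]
wrist_force: [1.0, -0.2, -0.9]
width: 0.2
```

>>> {"fn": "arm_command", "kwargs": {"targets": [[[0,0,0],[0,0,0],0],[[0,0,0],[0,0,0],0]]}}

```text
t: 3.45
ee_pos: [505.0, -30.1, 72.2]
tcp_rot: [[-0.259, 0.002, 0.966], [-0.966, -0.0, -0.259], [-0.0, -1.0, 0.002]]
wrist_force: [0.1, 0.2, 0.2]
width: 0.1
```

```bash
cat > s.py <<'E'
from h import *
def s():
    st=env.read_state(); u=np.array([.262,.965]); p=np.array(st["ee_pos"]); d=p[:2]-(514.2,6.5); F=np.array(st["wrist_force"])
    print("t",round(st["t"],2),"along",(d@u).round(1),"lat(+right)",(d@[u[1],-u[0]]).round(1),"z",p[2].round(1),"Falong",(F[:2]@u).round(1))
s()
E
python3 - <<'E'
from s import *
go((503.7,-32.1,70),-105.2)
st=env.read_state(); im=env.read_camera("wrist")[:,:,::-1]
cv2.imwrite("pics/w2.png",im)
E
```

```text
t 3.45 along -37.8 lat(+right) 0.7 z 72.2 Falong 0.3
t 3.45 pos [505.  -30.1  72.2] F [0.1 0.2 0.2] shift [ 0.22  0.22 -0.08] turn [-0.1  0.2 -0. ]
```

View pics/w2.png

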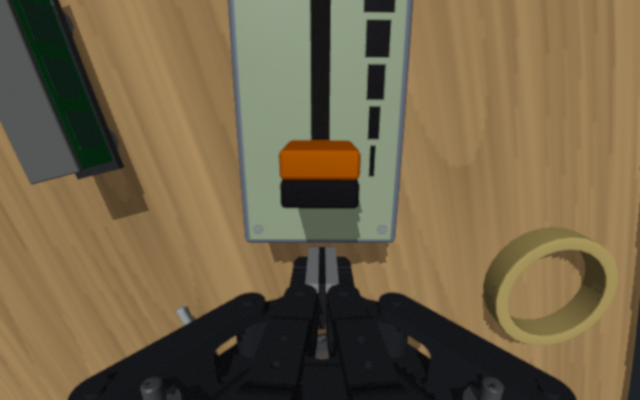

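>>> {"fn": "arm_command", "kwargs": {"targets": [[[-0.5,0,0],[0,0,0],0],[[-1.1,0,0],[0,0,0],0],[[-1.6,0,0],[0,0,0],0],[[-2.0,0,0],[0,0,0],0],[[-2.2,0,0],[0,0,0],0],[[-2.2,0,0],[0,0,0],0]]}}

```text
t: 4.25
ee_pos: [510.1, -8.6, 71.3]
tcp_rot: [[-0.259, -0.0, 0.966], [-0.966, 0.0, -0.259], [-0.0, -1.0, -0.0]]
wrist_force: [-0.5, 0.2, -0.2]
width: 0.4
```

```bash
python3 s.py
```

```text
t 4.25 along -15.7 lat(+right) -0.0 z 71.3 Falong 0.0
```

>>> {"fn": "arm_command", "kwargs": {"targets": [[[-0.2,0,0],[0,0,0],0],[[-0.4,0,0],[0,0,0],0],[[-0.4,0,0],[0,0,0],0]]}}

```text
t: 4.62
ee_pos: [511.2, -4.7, 71.3]
tcp_rot: [[-0.259, 0.0, 0.966], [-0.966, 0.0, -0.259], [-0.0, -1.0, 0.0]]
wrist_force: [-0.2, 0.7, 0.8]
width: 0.2
```

```bash
python3 s.py
```

```text
t 4.62 along -11.6 lat(+right) 0.0 z 71.3 Falong 0.6
```

>>> {"fn": "arm_command", "kwargs": {"targets": [[[-0.2,0,0],[0,0,0],0],[[-0.4,0,0],[0,0,0],0],[[-0.4,0,0],[0,0,0],0]]}}

```text
t: 5.0
ee_pos: [511.8, -2.1, 71.3]
tcp_rot: [[-0.26, -0.001, 0.966], [-0.966, -0.002, -0.26], [0.002, -1.0, -0.0]]
wrist_force: [-0.8, -3.7, 2.0]
width: 0.2
```

```bash
python3 s.py
```

```text
t 5.0 along -8.9 lat(+right) -0.0 z 71.3 Falong -3.8
```

>>> {"fn": "arm_command", "kwargs": {"targets": [[[-0.2,0,0],[0,0,0],0],[[-0.3,0,0],[0,0,0],0],[[-0.3,0,0],[0,0,0],0]]}}

```text
t: 5.38
ee_pos: [512.5, 0.2, 71.3]
tcp_rot: [[-0.26, -0.001, 0.966], [-0.966, -0.002, -0.26], [0.003, -1.0, -0.001]]
wrist_force: [-1.0, -4.7, 3.1]
width: -0.0
```

```bash
python3 s.py
```

```text
t 5.38 along -6.5 lat(+right) -0.0 z 71.3 Falong -4.8
```

>>> {"fn": "arm_command", "kwargs": {"targets": [[[-0.3,0,0],[0,0,0],0],[[-0.6,0,0],[0,0,0],0],[[-0.9,0,0],[0,0,0],0],[[-1.2,0,0],[0,0,0],0],[[-1.5,0,0],[0,0,0],0],[[-1.8,0,0],[0,0,0],0],[[-2.1,0,0],[0,0,0],0],[[-2.1,0,0],[0,0,0],0]]}}

```text
t: 6.38
ee_pos: [517.8, 20.4, 71.4]
tcp_rot: [[-0.26, -0.002, 0.966], [-0.966, -0.003, -0.26], [0.003, -1.0, -0.001]]
wrist_force: [-1.6, -4.3, 3.0]
width: 0.0
```

```bash
python3 s.py
```

```text
t 6.38 along 14.3 lat(+right) -0.2 z 71.4 Falong -4.6
```

>>> {"fn": "arm_command", "kwargs": {"targets": [[[-0.3,0,0],[0,0,0],0],[[-0.6,0,0],[0,0,0],0],[[-0.9,0,0],[0,0,0],0],[[-1.2,0,0],[0,0,0],0],[[-1.5,0,0],[0,0,0],0],[[-1.5,0,0],[0,0,0],0],[[-1.5,0,0],[0,0,0],0]]}}

```text
t: 7.25
ee_pos: [522.1, 36.2, 71.3]
tcp_rot: [[-0.259, -0.0, 0.966], [-0.966, -0.0, -0.259], [0.0, -1.0, -0.0]]
wrist_force: [0.0, -2.0, 1.1]
width: 0.2
```

```bash
python3 s.py
```

```text
t 7.25 along 30.8 lat(+right) -0.2 z 71.3 Falong -1.9
```

>>> {"fn": "arm_command", "kwargs": {"targets": [[[-0.2,0,0],[0,0,0],0],[[-0.4,0,0],[0,0,0],0],[[-0.6,0,0],[0,0,0],0],[[-0.8,0,0],[0,0,0],0],[[-0.9,0,0],[0,0,0],0],[[-1.0,0,0],[0,0,0],0],[[-1.0,0,0],[0,0,0],0]]}}

```text
t: 8.12
ee_pos: [525.1, 47.5, 71.3]
tcp_rot: [[-0.258, 0.001, 0.966], [-0.966, 0.001, -0.258], [-0.002, -1.0, 0.0]]
wrist_force: [-0.5, -0.0, -0.2]
width: 0.1
```

```bash
python3 - <<'E'
from s import *
im=env.read_camera("wrist")[:,:,::-1]
cv2.imwrite("pics/w3.png",im)
E
```

```text
t 8.12 along 42.5 lat(+right) -0.2 z 71.3 Falong -0.2
```

View pics/w3.png

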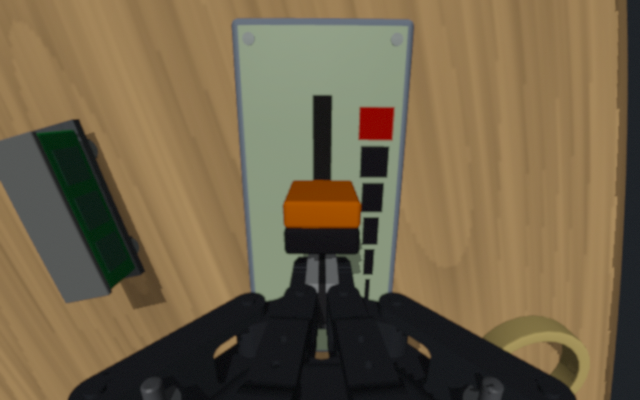

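>>> {"fn": "arm_command", "kwargs": {"targets": [[[0.5,0,0],[0,0,0],0],[[1.2,0,0],[0,0,0],0],[[1.8,-1,0],[0,0,0],0],[[2,-3,0],[0,0,0],0],[[2,-6,0],[0,0,0],0],[[2,-9,0],[0,0,0],0],[[2,-10,0],[0,0,0],0],[[2,-10,0],[0,0,0],0]]}}

```text
t: 9.18
ee_pos: [519.7, 26.6, 171.8]
tcp_rot: [[-0.259, 0.001, 0.966], [-0.966, -0.0, -0.259], [-0.0, -1.0, 0.001]]
wrist_force: [0.3, 1.5, -0.3]
width: -0.0
```

```bash
python3 - <<'E'
from h import *
go((633.4,-282.3,150),-105.2)
E
```

```text
t 9.18 pos [519.7  26.6 171.8] F [ 0.3  1.5 -0.3] shift [26.89  2.19 18.99] turn [-0.1  0.2 -0. ]
```

>>> {"fn": "arm_command", "kwargs": {"targets": [[[2,0,1.4],[0,0,0],0],[[6,0,4.2],[0,0,0],0],[[10.5,0,7.4],[0,0,0],0],[[15,0,10.6],[0,0,0],0],[[19.5,0,13.8],[0,0,0],0],[[23.5,1,16.6],[0,0,0],0],[[26,2,18.4],[0,0,0],0],[[26.9,2.2,19],[0,0,0],0]]}}

```text
t: 10.18
ee_pos: [631.8, -284.3, 146.0]
tcp_rot: [[-0.262, -0.005, 0.965], [-0.965, 0.001, -0.262], [0.001, -1.0, -0.005]]
wrist_force: [0.2, 0.4, -0.2]
width: -0.2
```

>>> {"fn": "arm_command", "kwargs": {"targets": [[[0,0,0],[0,0,0],0],[[0,0,0],[0,0,0],0],[[0,0,0],[0,0,0],0]]}}

```text
t: 10.55
ee_pos: [634.0, -280.1, 150.1]
tcp_rot: [[-0.256, 0.001, 0.967], [-0.967, 0.001, -0.256], [-0.001, -1.0, 0.001]]
wrist_force: [-0.0, 0.6, 1.0]
width: -0.2
```

```bash
python3 - <<'E'
from h import *
st=env.read_state(); im=env.read_camera("wrist")[:,:,::-1]
go((633.4,-282.3,150),-105.2)
hsv=cv2.cvtColor(im,cv2.COLOR_BGR2HSV)
m=(((hsv[...,0]<8)|(hsv[...,0]>172))&(hsv[...,1]>170)&(hsv[...,2]>60)).astype('u1')
n,l,s,c=cv2.connectedComponentsWithStats(m)
for i in range(1,n):
    if s[i,4]>150: print(s[i],c[i].round(1),ray2z("wrist",c[i],22,st).round(1))
cv2.imwrite("pics/w4.png",np.vstack([im]))
import pickle; pickle.dump(st,open("w4.pkl","wb"))
E
```

```text
t 10.6 pos [ 633.9 -280.6  150.1] F [-0.7 -0.5 -0.3] shift [ 0.18  0.01 -0.  ] turn [-0.   0.3 -0. ]
[309 183  32  33 825] [324.5 199.2] [ 634.8 -285.5   22. ]
```

View pics/w4.png

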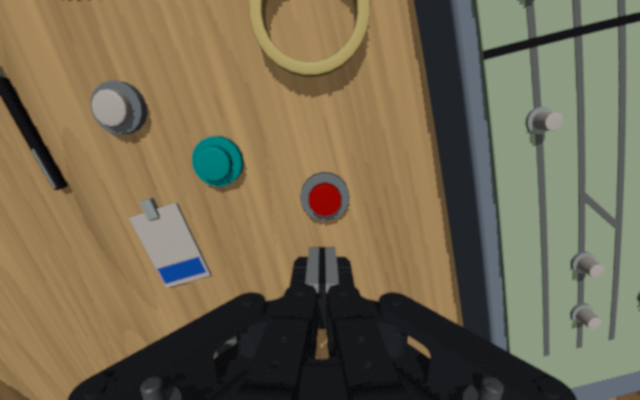

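The red key, in its grey housing, is at (324.5,199). It is alone in front of the fingers, with the turquoise key at (217,161) and the white key at (110,107) well clear. Descending to just above it.

>>> {"fn": "arm_command", "kwargs": {"targets": [[[0.2,1,0.1],[0,0,0],0],[[0.36,3.5,0.15],[0,0,0],0],[[0.36,6.5,0.15],[0,0,0],0],[[0.36,9,0.15],[0,0,0],0],[[0.36,10.8,0.15],[0,0,0],0],[[0.36,11.5,0.15],[0,0,0],0],[[0.36,11.5,0.15],[0,0,0],0],[[0.36,11.5,0.15],[0,0,0],0]]}}

```text
t: 11.6
ee_pos: [635.0, -286.1, 35.5]
tcp_rot: [[-0.259, 0.002, 0.966], [-0.966, -0.001, -0.259], [0.0, -1.0, 0.002]]
wrist_force: [0.4, 1.2, 0.1]
width: -0.2
```

```bash
python3 - <<'E'
from h import *
go((634.5,-284.5,15),-105.2)
im=env.read_camera("wrist")[:,:,::-1]
cv2.imwrite("pics/w5.png",cv2.resize(im[130:300,220:420],None,fx=3,fy=3))
E
```

```text
t 11.6 pos [ 635.  -286.1   35.5] F [0.4 1.2 0.1] shift [-0.14  2.05 -0.09] turn [-0.1  0.2  0. ]
```

View pics/w5.png

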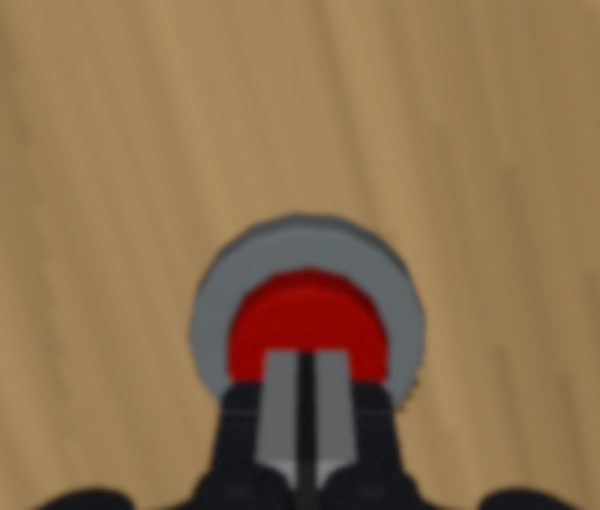

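The fingers are centred over the red key at crop (308,340). Pressing.

>>> {"fn": "arm_command", "kwargs": {"targets": [[[0,0.6,0],[0,0,0],0],[[0,1.1,0],[0,0,0],0],[[0,1.5,0],[0,0,0],0],[[0,1.8,0],[0,0,0],0],[[0,2.0,0],[0,0,0],0],[[0,2.05,0],[0,0,0],0],[[0,2.05,0],[0,0,0],0],[[0,2.05,0],[0,0,0],0]]}}

```text
t: 12.65
ee_pos: [634.1, -285.9, 16.1]
tcp_rot: [[-0.259, -0.0, 0.966], [-0.966, -0.0, -0.259], [0.0, -1.0, -0.0]]
wrist_force: [-4.2, 1.4, 11.6]
width: -0.1
```

The reading is 11.6 N at z = 16.1 mm, so the key is on its bottom stop. Lifting off and checking.

>>> {"fn": "arm_command", "kwargs": {"targets": [[[0,-0.5,0],[0,0,0],0],[[0,-1.2,0],[0,0,0],0],[[0,-3,0],[0,0,0],0],[[0,-6,0],[0,0,0],0],[[0,-10,0],[0,0,0],0],[[0,-13,0],[0,0,0],0],[[0,-14,0],[0,0,0],0],[[0,-14,0],[0,0,0],0]]}}

```text
t: 13.65
ee_pos: [634.2, -285.9, 154.2]
tcp_rot: [[-0.259, 0.001, 0.966], [-0.966, -0.0, -0.259], [0.0, -1.0, 0.001]]
wrist_force: [0.2, 0.0, -0.4]
width: -0.1
```

```bash
python3 - <<'E'
from h import *
for i in range(1): pass
st=env.read_state(); print(st["t"],st["ee_pos"],st["wrist_force"])
w=env.read_camera("wrist")[:,:,::-1]; a=env.read_camera("scene")[:,:,::-1]; b=env.read_camera("side")[:,:,::-1]
r=lambda im,x,y,w,h,s:cv2.resize(im[y:y+h,x:x+w],None,fx=s,fy=s,interpolation=cv2.INTER_CUBIC)
cv2.imwrite("pics/end.png",np.vstack([np.hstack([r(a,290,205,80,70,5),r(b,310,150,80,70,5)]),r(w,160,60,400,120,2)]))
# predicted rear-top edge midpoint of the knob (z 98) and front-top edge for several travels
u=np.array([.262,.965]); 
for tr in(40,60,80):
    q=[np.r_[np.array([514.2,6.5])+u*(tr+k),98] for k in(0,24)]
    for n,x,y,o in(("scene",290,205,0),("side",310,150,400)): print(tr,n,((proj(n,q)-[x,y])*5+[o,0]).round().tolist())
E
```

```text
13.65 [ 634.19628412 -285.94094139  154.20488378] [ 0.23218208  0.01910064 -0.4108515 ]
40 scene [[182.0, 86.0], [209.0, 108.0]]
40 side [[543.0, 135.0], [546.0, 106.0]]
60 scene [[205.0, 104.0], [233.0, 126.0]]
60 side [[545.0, 111.0], [547.0, 81.0]]
80 scene [[228.0, 122.0], [257.0, 145.0]]
80 side [[547.0, 86.0], [549.0, 58.0]]
```

View pics/end.png

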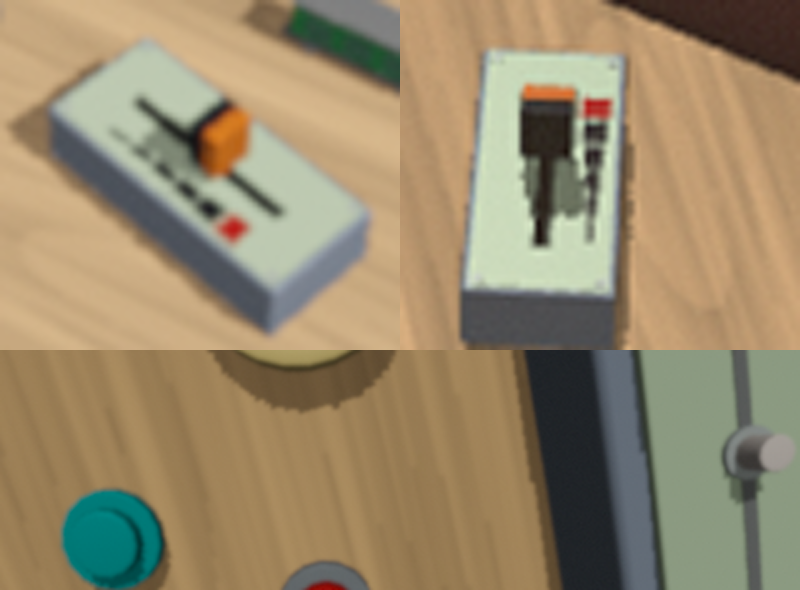

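In the side view the knob's front edge moved from y=160 at the stop to y=87, which is about 59 to 60 mm of travel: the third notch. The robot is clear of everything and the wrist force is about 0 N.

```bash
python3 -c "
from cell import env
print(env.close_job())"
```

```text
the job is handed in; nothing more can be done
None
```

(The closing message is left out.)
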